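Tighten the bust's clamp with a hex key

TASK

Take the hex key out of the wooden rack, feel for the recessed hex socket of the clamp screw at the bottom of the slot in the grey clamp block, pressing only gently until the key drops in, and tighten the screw clockwise (seen from above), regrasping the key every quarter turn or so, until it comes up against its stop. Leave the key standing in the socket, let go of it, and do not disturb the plaster bust or the other things on the bench.

Things in the scene. Friction and masses are not known exactly. Their poses are not given: they have to be found in the camera images.
- stand: Modelling stand, fixed: plywood board 170 (x) x 400 (y) x 18 mm, y -290 to +110; on it a grey clamp block 80 (x) x 110 (y) mm, top 63 mm above the bench, and a steel bar to a plaster bust (radius 58, top 214 mm) centred at y = -200 mm. Origin: on the bench under the block's middle, z up.
- slot (a point): Middle of the slot's mouth in the block's top; axes as stand. Slot 22 wide (x), 45 long (y), 12 mm deep. In its flat floor, a steel plate, the screw's head lies flush, its centre at x = 0 but anywhere from y = -12 to +12 mm: feel for it. Its vertical hex socket is 15 mm across flats, 14 mm deep, sharp-rimmed.
- screw (a joint): Turn of the clamp screw, rad, growing clockwise from above (tightening); starts at 0.2 to 1.4, rigid stop at 4.4. At 0 a flat of the hex socket faces the stand's +x; it turns with the screw (yaw = stand's yaw minus this value; repeats every 60 degrees). Drag about 0.12 N m; stays where left.
- key: Hex key, 175 to 325 g: straight steel hex shaft 14 mm across flats, 60 mm long, last 3 mm tapering to 10 mm, square wooden handle 26 x 26 x 50 mm above it on the same axis. Origin: centre of the tip, z up to the handle (z = 60 to 110 mm). Handle flats face x and y; a hex flat faces +x. Starts upright in the rack, handle resting on its top.
- key_tip (a point): Centre of the lower end of the key's shaft.
- rack: Wooden block 70 (x) x 150 (y) x 70 mm high, fixed to the bench, with three holes through it in a row; the key stands in the middle one (19 mm wide), the others are empty. Origin: centre of its underside, on the hole's axis.
- tin: Closed metal can, 72 mm wide, 110 mm high, beyond the work; leave alone. Origin: centre of its underside.
- pot: Terracotta pot, 80 mm wide, 60 mm high; leave alone. Origin: centre of its underside.
- spatula: Spatula lying on the bench, 180 mm long; leave alone.
- hammer: Hammer lying on the bench; leave alone.
Things that resemble listed ones, but are neither listed nor needed, are in the scene too. Of the things shaped like the key, the steel one is meant.

How it is judged (in metres and radians):
On the way, in this order (a step that is already met when the one before it is completed fails the run):
1. the key is out of the rack (height (world z) of key_tip above 0.072 m), for 0.1 s.
2. the key is seated in the screw's socket (z of key_tip in the frame of slot below -0.02 m and horizontal distance between key_tip and slot below 0.016 m and angle between key's own z axis and vertical below 0.15 rad), for 0.2 s.
3. the screw is turned clockwise up to its stop (value of joint screw above 4.25 rad), for 0.1 s.
At the end, for the whole second after the job is handed in: The screw is within 0.15 rad of its stop (joint above 4.25), the key stands at rest in its socket (tip more than 20 mm below the slot's mouth and within 16 mm of the slot's middle, tilted less than 0.2 rad) and has been let go of (value of joint screw above 4.25 rad and z of key_tip in the frame of slot below -0.02 m and horizontal distance between key_tip and slot below 0.016 m and angle between key's own z axis and vertical below 0.2 rad and linear speed of key below 0.02 m/s); the robot touches nothing.
It fails at once if the key is pressed on the clamp with more than 25 N before it is in the socket (contact force between key and stand above 25 N and z of key_tip in the frame of slot above -0.016 m).
It fails at once if the robot pushes on the stand or bust (contact force between any of the arm, the fingers and stand above 5 N).
It fails at once if a bystander is disturbed (distance of any of tin, pot, spatula, hammer from where it was at the start of the episode above 0.02 m).
It also fails if it takes over 72 s, if anything falls off the work surface, if the arm or the gripper's body presses on something with over 40 N, if the wrist force passes 120 N, or if a joint passes its speed limit or range.

ROBOT

A 7-joint arm with a two-finger parallel gripper is mounted at the origin on the work surface. World frame = base frame: x ahead of the robot, y to its left, z up, the work surface at z = 0. Lengths are in mm, angles in rad, forces in N, time in s.
With the tool pointing down it reaches from about 425 to 975 mm from the base axis. Payload 16.7 kg.
Tool frame: the origin (TCP) lies on the centre line of the jaws, within the pads' length; the fingertips stand 8 mm ahead of it and the grasp point (between the pads) lies 11 mm behind it; z points along the fingers, y is the line along which they close (so a half turn about z gives the same grasp; the last joint's range is limited). The gripper opens to 85 mm and grips with 20 to 120 N. Pads are 22 mm wide; open, the fingers measure 114 mm over their backs; the gripper's body (76 mm by 85 mm) begins 54 mm behind the grasp point. The pads swing forward as they close: fully open they stand 13 mm farther back than shut.
Start: joints at [1.2, 0.426, 0.074, 1.606, -0.034, 1.111, -0.067], TCP at [148.461, -658.434, 239.302] pointing down, gripper open.
Joint ranges: [-2.85, 2.85], [-0.5, 2.14], [-1.23, 1.37], [0.21, 2.46], [-1.02, 4.16], [0.16, 2.05], [-2.73, 2.73]. Speed limits (rad/s): [1.89, 1.89, 2.39, 2.39, 3.01, 3.01, 3.01].

INTERFACE

Orientations are given as a unit quaternion [w, x, y, z].
In Python, from bench import move_ptp, servo_line, move_j, command_gripper, sleep, solve_ik, sense, get_image, IKError, close_job, outline_of, place_of gives the robot as it stands. Calls block until the motion is done:
- move_ptp(position, orientation): joint-space move of the TCP to a pose.
- servo_line(position, feed=150, rotation=None, until_force=None): straight line of the TCP; rotation=None keeps the orientation; feed is the mean speed in mm/s. With until_force (N) it stops when the force on the tool has changed by that much, and returns True; else False.
- move_j(angles): joint-space move.
- command_gripper(opening, newtons=None): finger opening in mm; newtons is the grip in N (None keeps the last); returns when the fingers have stopped.
- sleep(seconds).
- solve_ik(position, orientation): joint angles nearest the present ones, or None.
- sense(): the state.
- get_image(name): name is "side" or "top"; returns a dict with "color" (480x640x3 uint8, red, green, blue), "range_z" (480x640 float32, mm along the optical axis (not along the pixel's ray), 0 where there is no reading), "vertical_fov" (degrees; the focal length in pixels is half the picture's height over the tangent of half this angle, whatever the lens; pixels are square), "cx", "cy" (the principal point, pixels), "R" (3x3) and "t" (3): a world point X has camera coordinates R X + t. Camera axes: x right, y down, z forward; pixel columns grow to the right and rows downward; lengths in mm; the calibration is good to about 2 mm. A picture is of the moment at which its call begins.
A pose or a line that the arm cannot do raises IKError and nothing moves.
- close_job(): hands the job in; it is judged then, once.
Trained networks look in the newest picture that a camera, given by its name, has taken for a name from the list of things; names that differ only in an ending like _2 or _b are one class to them, and where a whole thing is asked for, a point or a joint stands for the part that bears it (a point fixed in the world has none). Each returns a list of dicts, best first, with "score" (0 to 1); they miss things now and then, are a little off and sometimes report something else, mostly with a low value. They report only what shows in the picture. A call takes as long as a camera call. They do not tell look-alikes from the thing itself.
- outline_of(camera, name): "region" (480x640 bool, what is visible of it) and "rect" ([centre column, centre row, width, height] in pixels, round what is visible of it).
- place_of(camera, name): "at" ([row, column] in pixels: a listed point, or the origin of a listed thing).
The state is a dict: "time": time; "joints": joint angles; "dq": joint speeds; "joint_torque": joint torques, N m; "position": TCP position; "tool_rot": TCP orientation; "wrist_force": force on the tool from outside, world axes, zero at the start; "moment": the same for the moment, N m; "grip_width": finger opening in mm; "finger_force": force on a finger pad.
Only numpy, scipy, OpenCV 4.12 (cv2) and the standard library are available. Lean on these libraries where they do the work, as an engineer would, in place of code of your own. Each camera call takes 0.05 s, during which the arm holds its last target. There are 200 camera calls.

## Working session

There is one attempt and no reset: what is moved stays moved. The work goes in short steps, each a Python script; the robot and the scene stay as the last script left them, time stands still between calls to the robot, and variables do not carry over. Pictures are saved under pics/ and viewed, at most 10 in all, crops included, and the job is handed in when it is done.

```bash
mkdir -p pics
cat > h.py <<'E'
import numpy as np, cv2
from bench import *
def K(im):
    f=240/np.tan(np.radians(im["vertical_fov"])/2); return f,im["cx"],im["cy"]
def world(im):
    f,cx,cy=K(im); v,u=np.mgrid[0:480,0:640]; z=im["range_z"]
    P=np.stack([(u-cx)/f*z,(v-cy)/f*z,z],-1)
    return (P-im["t"])@np.array(im["R"])
def ray(im,u,v,h):
    f,cx,cy=K(im);R=np.array(im["R"]);c=-R.T@im["t"];d=R.T@np.array([(u-cx)/f,(v-cy)/f,1])
    return c+d*(h-c[2])/d[2]
E
cat > a.py <<'E'
from h import *
for c in("top","side"):
    im=get_image(c); cv2.imwrite(f"pics/{c}0.png",im["color"][:,:,::-1]); np.savez(f"{c}0.npz",**im); W=world(im)
    print(c,im["vertical_fov"],im["cx"],im["cy"],(-np.array(im["R"]).T@im["t"]).round())
    for n in["stand","key","rack","tin","pot","spatula","hammer"]:
        for o in outline_of(c,n)[:3]:
            m=o["region"]&(im["range_z"]>0); p=W[m]
            print(n,"O",round(o["score"],2),np.round(o["rect"]),np.percentile(p,[3,50,97],axis=0).round().tolist() if len(p) else 0)
    for n in["slot","key","key_tip","rack","stand"]:
        for o in place_of(c,n)[:3]: print(n,"P",round(o["score"],2),np.round(o["at"],1))
s=sense();print(s["time"],s["tool_rot"],s["grip_width"],s["wrist_force"])
E
python3 a.py
```

```text
top 46.91058659876635 320.0437376344101 244.680402770603 [ 322.  -16. 1384.]
stand O 0.82 [375. 275. 162.  73.] [[460.0, -332.0, 14.0], [527.0, -154.0, 22.0], [620.0, 33.0, 208.0]]
key O 0.55 [220. 266.  15.  12.] [[530.0, 199.0, 85.0], [542.0, 212.0, 120.0], [557.0, 227.0, 125.0]]
key O 0.55 [225. 307.  16.  13.] [[427.0, 192.0, 2.0], [439.0, 202.0, 109.0], [460.0, 218.0, 115.0]]
key O 0.45 [168. 279.  18.  14.] [[489.0, 330.0, 3.0], [502.0, 339.0, 107.0], [516.0, 358.0, 115.0]]
rack O 0.87 [226. 268.  66.  38.] [[500.0, 140.0, 16.0], [536.0, 206.0, 70.0], [583.0, 282.0, 76.0]]
rack O 0.46 [377. 275. 167.  76.] [[460.0, -334.0, 14.0], [527.0, -155.0, 22.0], [620.0, 32.0, 208.0]]
tin O 0.95 [333. 179.  31.  36.] [[739.0, -71.0, 14.0], [760.0, -40.0, 108.0], [801.0, -7.0, 115.0]]
tin O 0.28 [378. 276. 169.  74.] [[460.0, -333.0, 14.0], [527.0, -155.0, 22.0], [619.0, 32.0, 208.0]]
pot O 0.7 [263. 179.  33.  30.] [[738.0, 101.0, 0.0], [784.0, 139.0, 22.0], [809.0, 172.0, 64.0]]
spatula O 0.59 [171. 233.  61.  66.] [[568.0, 310.0, -0.0], [618.0, 378.0, 5.0], [703.0, 426.0, 22.0]]
hammer 
[... 1007 characters left out ...]
24. 138. 154.] [[454.0, -293.0, 3.0], [516.0, -150.0, 30.0], [615.0, 48.0, 198.0]]
pot O 0.98 [206. 272.  37.  44.] [[732.0, 104.0, 1.0], [766.0, 146.0, 37.0], [805.0, 177.0, 57.0]]
spatula O 0.64 [202. 373.  50.  78.] [[563.0, 318.0, -2.0], [612.0, 385.0, 1.0], [697.0, 431.0, 17.0]]
hammer O 0.95 [461. 213.  35.  56.] [[310.0, -544.0, -5.0], [367.0, -457.0, 18.0], [433.0, -297.0, 24.0]]
slot P 0.57 [244.1 346.4]
key P 0.62 [347.2 339.3]
key P 0.57 [389.7 267.1]
key_tip P 0.76 [356.2 341.2]
key_tip P 0.6 [387.3 268.6]
rack P 0.8 [337.1 287.1]
stand P 0.8 [263.3 344.6]
1.3 [-3.29300157e-05  9.93857255e-01  1.10669578e-01  1.03110229e-05] 85.22096765213277 [ 0.06067719 -0.8457375   0.87717083]
```

Run:
```python
import cv2,numpy as np
a=cv2.imread("pics/top0.png");b=cv2.imread("pics/side0.png")
c=cv2.resize(a[210:330,150:390],(800,400),interpolation=cv2.INTER_CUBIC);cv2.imwrite("pics/ctop.png",c)
cv2.imwrite("pics/cside.png",cv2.resize(b[180:410,200:440],None,fx=2.5,fy=2.5,interpolation=cv2.INTER_CUBIC))
```

```text
(no output)
```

View pics/ctop.png

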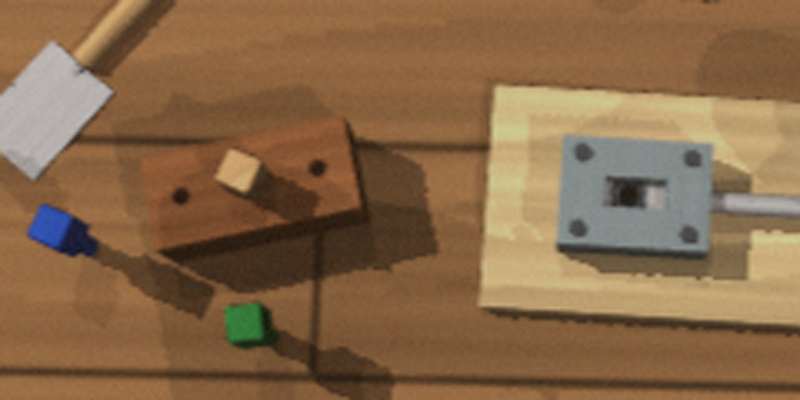

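View pics/cside.png

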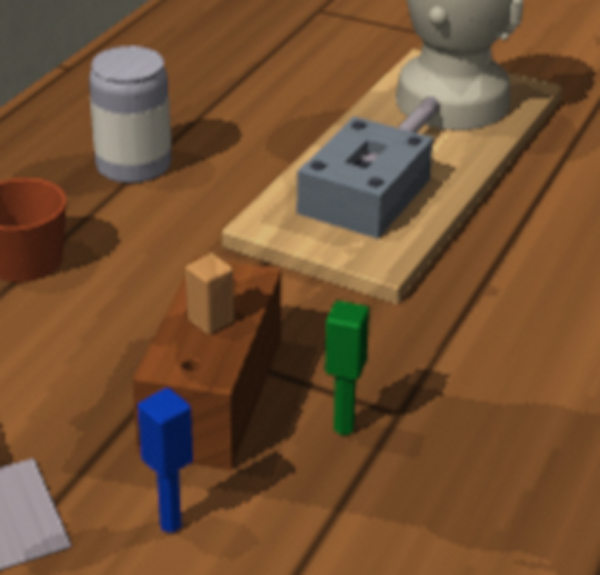

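Top picture: the key's wooden handle is at about (222,262) px in the rack, and the blue and green look-alikes stand free. The slot is at about (340,268) px with the dark socket near (338,268). The side picture agrees. Next I'll fit the poses.

```bash
cat >> h.py <<'E'
def Q(psi):
    p=np.radians(psi+90)/2; return [0,np.cos(p),np.sin(p),0]
def proj(im,X):
    f,cx,cy=K(im); c=np.array(im["R"])@X+im["t"]; return c[0]/c[2]*f+cx,c[1]/c[2]*f+cy
def st(*k):
    s=sense(); print(round(s["time"],2),np.round(s["position"],1),"F",np.round(s["wrist_force"],1),"M",np.round(s["moment"],2),"w",round(s["grip_width"],1),"ff",np.round(s["finger_force"],1),"q7",round(s["joints"][6],2)); return s
E
python3 - <<'E'
from h import *
move_ptp([544,213,300],Q(67)); servo_line([544,213,160],feed=150)
s=st(); p=np.array(s["position"]); d=np.array([np.cos(np.radians(67)),np.sin(np.radians(67)),0])
out=[]
for c in("top","side"):
    im=get_image(c); np.savez(c+"1.npz",**im); a=im["color"][:,:,::-1].copy()
    P=world(im); m=(abs(P[...,2]-p[2])<30)&(np.hypot(P[...,0]-p[0],P[...,1]-p[1])<75)
    print(c,m.sum())
    x0,y0=(190,225) if c=="top" else (240,235)
    crop=cv2.resize(a[y0:y0+80,x0:x0+100],None,fx=4,fy=4,interpolation=cv2.INTER_CUBIC)
    for e in(-57,0,57):
        u,v=proj(im,p+d*e+[0,0,5 if e else 0]); cv2.circle(crop,(int((u-x0+.5)*4),int((v-y0+.5)*4)),3,(0,0,255),-1)
    out.append(crop)
cv2.imwrite("pics/g1.png",np.hstack(out))
E
```

```text
5.73 [544.4 213.3 160.9] F [-0.3 -0.2  0.9] M [ 0.03 -0.02  0.01] w 85.3 ff 0.0 q7 0.22
top 0
side 301
```

View pics/g1.png

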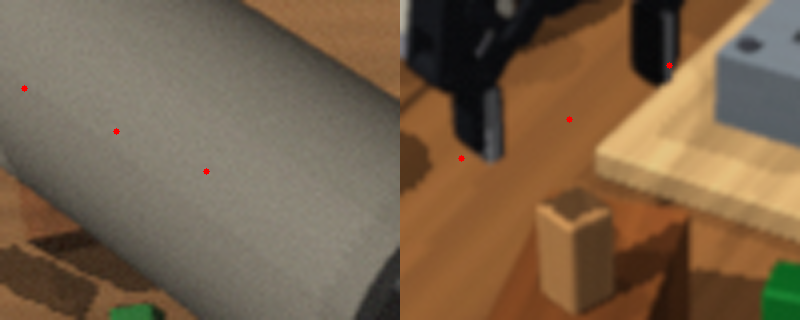

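Run:
```python
from h import *
im=dict(np.load("side1.npz"));P=world(im);p=np.array([544.4,213.3,160.9])
t=np.radians(67);d=np.array([np.cos(t),np.sin(t),0]);e=np.array([-np.sin(t),np.cos(t),0])
m=(im["range_z"]>0)&(P[...,2]>145)&(P[...,2]<215)&(np.hypot(P[...,0]-p[0],P[...,1]-p[1])<90)
X=P[m]-p;A=np.c_[X@d,X@e,X[:,2]]
for lo in range(-16,48,4):
    s=A[(A[:,2]>=lo)&(A[:,2]<lo+4)]
    for g in(s[s[:,0]<0],s[s[:,0]>=0]):
        if len(g)>3: print(lo,len(g),"d",np.percentile(g[:,0],[3,50,97]).round(1),"e",np.percentile(g[:,1],[3,50,97]).round(1))
```

```text
0 5 d [-42.9 -42.5 -40.9] e [-2.3  3.8  8.7]
4 19 d [-47.5 -42.4 -40. ] e [-9.6  4.1 11.4]
4 9 d [44.6 48.2 51.2] e [ 7.2 10.2 11.9]
8 23 d [-53.8 -42.8 -40.4] e [-8.7  5.8 13.4]
8 18 d [44.7 50.8 55. ] e [-0.7  9.8 12.8]
12 22 d [-53.9 -42.1 -40.5] e [-7.7  6.5 12.1]
12 22 d [44.4 54.1 58. ] e [-3.7  7.7 12.3]
16 29 d [-55.5 -42.9 -40.5] e [-8.9  7.4 13.1]
16 27 d [44.2 51.8 58.1] e [-3.3  8.6 13.2]
20 22 d [-55.7 -42.5 -40.8] e [-8.9  7.2 13.9]
20 28 d [44.1 53.2 57.3] e [-3.3  8.  13.6]
24 27 d [-54.2 -42.7 -40.3] e [-10.1   6.5  13.5]
24 24 d [45.1 53.4 57.7] e [-0.6  8.4 13.3]
28 23 d [-54.7 -42.1 -40.8] e [-10.3   5.9  13.8]
28 26 d [44.9 54.3 58. ] e [-4.6  7.6 13.6]
32 26 d [-54.8 -42.6 -40.3] e [-9.1  7.1 13.8]
32 21 d [45.1 54.3 57.3] e [-5.   8.7 12.8]
36 27 d [-50.3 -42.5 -40.5] e [-7.4  6.8 13.5]
36 22 d [45.1 51.3 57.8] e [ 3.2  8.8 13.3]
40 23 d [-52.2 -43.1 -41. ] e [-7.5  5.2 13.5]
40 13 d [47.7 53.5 59.8] e [ 6.  11.6 13.5]
44 18 d [-65.  -45.5 -42.4] e [-5.5  8.5 14.7]
44 21 d [44.2 52.9 59.1] e [ 6.4 12.5 15.1]
```

Run:
```python
from h import *
t=np.radians(67);d=np.array([np.cos(t),np.sin(t),0]);e=np.array([-np.sin(t),np.cos(t),0])
for f in("side0","top0"):
    im=dict(np.load(f+".npz"));P=world(im);p=np.array([544,213.3,0])
    X=P-p;m=(im["range_z"]>0)&(X[...,2]>76)&(X[...,2]<135)&(np.hypot(X[...,0],X[...,1])<40)
    X=X[m];A=np.c_[X@d,X@e,X[:,2]]
    for lo in range(76,132,6):
        s=A[(A[:,2]>=lo)&(A[:,2]<lo+6)]
        if len(s)>3: print(f,lo,len(s),"d",np.percentile(s[:,0],[3,25,50,75,97]).round(1),"e",np.percentile(s[:,1],[3,25,50,75,97]).round(1))
    B=world(im)[(im["range_z"]>0)]
    for n,x,y in(("nearkey",480,120),("mid",650,60),("right",400,-150)):
        s=B[np.hypot(B[:,0]-x,B[:,1]-y)<25]; print(n,s[:,2].mean().round(1) if len(s) else 0)
```

```text
side0 76 47 d [-7.8  0.4 10.4 14.4 16.1] e [-4.6 12.2 15.6 16.4 18.1]
side0 82 47 d [-6.9  1.  13.  15.2 16.5] e [-5.3  6.8 15.6 16.2 18. ]
side0 88 51 d [-7.5  2.5 13.  15.  15.8] e [-7.1  8.2 16.  17.2 18. ]
side0 94 50 d [-6.4  4.6 13.5 15.1 16.3] e [-4.5  4.4 15.2 16.9 17.7]
side0 100 50 d [-8.4  0.1 10.2 14.9 15.9] e [-5.4  7.5 15.4 16.8 18.1]
side0 106 51 d [-8.4  1.7 12.8 14.8 16.3] e [-4.8  6.6 15.3 16.6 18.6]
side0 112 137 d [-8.7 -3.6  5.1 11.5 15.4] e [-6.6  0.2  7.9 14.4 17. ]
side0 118 15 d [-6.3  1.   4.4  8.7 13.3] e [-4.  -0.9  2.7 10.4 13.6]
nearkey -3.1
mid -3.2
right -3.4
top0 76 34 d [-32.7 -14.5  -9.6   9.8  36.9] e [-35.6 -12.9   7.   15.   31.5]
top0 82 8 d [-12.4 -12.  -11.7  -4.2   2.2] e [-10.7  -2.3   7.   12.4  12.9]
top0 88 6 d [-12.3 -12.1 -10.5   0.7   6.2] e [-7.2 -1.3  7.3 12.4 13.3]
top0 94 10 d [-12.8 -12.  -11.9 -11.1   4.7] e [-11.4  -3.1   5.1  10.6  12.6]
top0 100 9 d [-12.4 -12.1 -11.8 -10.9  -3.5] e [-9.1 -2.6  2.5  9.6 12.2]
top0 106 8 d [-12.5 -12.  -11.5  -6.1   7.2] e [-7.3 -4.9  3.5 12.2 12.8]
top0 112 38 d [-12.4  -7.6  -1.    4.7  12.6] e [-13.3  -7.4   0.2   8.   12.3]
top0 118 76 d [-11.8  -5.2   0.8   7.1  12.6] e [-11.7  -6.1  -0.8   5.6  11.5]
top0 124 16 d [-11.3  -9.5   0.5   5.1   9.4] e [-11.2  -5.3   2.3   5.9   9.9]
nearkey 1.1
mid 1.1
right 0.9
```

Run:
```python
from h import *
for psi in range(-180,181,30):
    q=solve_ik([543,-62,110],Q(psi)); print(psi,None if q is None else np.round(q,2))
X=[543.4,214.5]
move_ptp([*X,160],Q(-23)); command_gripper(60); servo_line([*X,89],feed=120); command_gripper(20,20); st()
command_gripper(50); servo_line([*X,89],rotation=Q(67)); st()
command_gripper(20,60); st()
servo_line([*X,135],feed=60); st(); servo_line([*X,185],feed=120);st()
for c in("top","side"):
    im=get_image(c); np.savez(c+"2.npz",**im)
    if c=="side": cv2.imwrite("pics/s2.png",cv2.resize(im["color"][170:370,180:400,::-1],None,fx=2.5,fy=2.5))
```

```text
-180 [ 0.9   0.7  -1.21  1.96  0.77  1.05  2.48]
-150 [-0.76  0.6   1.02  2.05 -0.68  0.87 -1.97]
-120 [-0.65  0.51  0.83  2.04 -0.52  0.81 -1.61]
-90 [ 0.29  0.4  -0.36  1.99  0.2   0.79 -1.75]
-60 [ 0.39  0.42 -0.48  1.98  0.26  0.8  -1.29]
-30 [ 0.49  0.44 -0.6   1.98  0.34  0.82 -0.83]
0 [ 0.59  0.47 -0.74  1.97  0.42  0.85 -0.38]
30 [ 0.67  0.51 -0.84  1.97  0.49  0.88  0.09]
60 [ 0.74  0.55 -0.95  1.96  0.57  0.92  0.55]
90 [ 0.81  0.6  -1.06  1.96  0.64  0.96  1.01]
120 [ 0.87  0.66 -1.16  1.96  0.73  1.02  1.46]
150 [ 0.9   0.69 -1.2   1.96  0.76  1.04  1.96]
180 [ 0.9   0.7  -1.21  1.96  0.77  1.05  2.48]
8.65 [543.7 214.7  89.7] F [-1.1 -0.2  6.8] M [-0.14  0.37 -0.01] w 25.8 ff 26.2 q7 -1.23
10.72 [543.4 214.5  89. ] F [ 0.3 -0.3 -0.3] M [-0.01  0.03 -0.02] w 50.0 ff 0.0 q7 0.13
11.06 [543.4 214.6  89.2] F [-1.4 -0.6  4.8] M [-0.22  0.22  0.02] w 25.7 ff 59.0 q7 0.13
11.97 [543.3 214.3 134.7] F [ 0.5 -0.1 -2.2] M [-0.    0.   -0.02] w 25.3 ff 59.0 q7 0.18
12.54 [543.4 214.2 184.8] F [-0.2 -1.  -3.6] M [-0.03 -0.03 -0.04] w 25.3 ff 59.0 q7 0.23
```

View pics/s2.png

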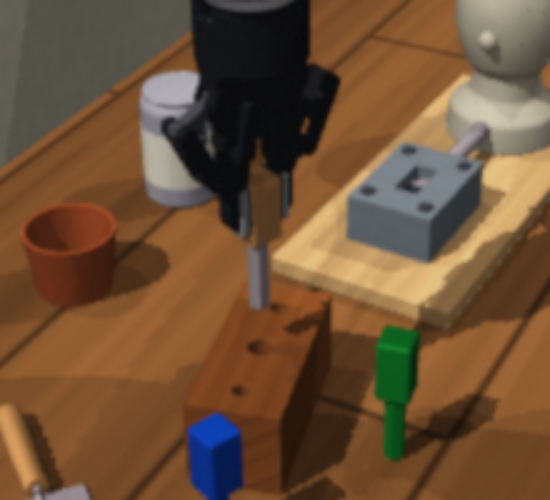

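Run:
```python
from h import *
im=dict(np.load("top0.npz")); S=ray(im,338.5,268,51); print("socket raw",S, "slot", ray(im,340.5,267.6,63))
p=S[:2]+[-.6,1.5]
servo_line([*p,185],feed=150); servo_line([*p,146],feed=60); st()
hit=servo_line([*p,124],feed=12,until_force=4); s=st(); print(hit)
```

```text
socket raw [544.54238726 -59.84927086  51.        ] slot [543.62779385 -64.28117069  63.        ]
15.41 [544.1 -58.2 146.2] F [ 0.3  0.4 -2.6] M [-0.04 -0.03  0.03] w 25.6 ff 59.0 q7 0.68
16.73 [543.3 -58.6 127.9] F [-0.8 -1.  -1.8] M [-0.24  0.26 -0.  ] w 25.0 ff 59.4 q7 0.66
True
```

Run:
```python
from h import *
s=sense(); x,y,z=s["position"]; x,y=544.0,-58.4
psi=67
for k in range(7):
    h=servo_line([x,y,z-5],feed=10,until_force=5); s=st(); print(psi,h)
    if s["position"][2]<122: break
    z=s["position"][2]; psi-=6
    servo_line([x,y,z+.3],rotation=Q(psi),feed=30)
```

```text
16.98 [543.1 -58.7 126.9] F [-1.5 -1.5  5.2] M [-0.19  0.31 -0.03] w 25.1 ff 60.3 q7 0.66
67 True
17.46 [543.1 -58.5 126.8] F [-2.3  0.2  8.9] M [-0.09  0.75  0.09] w 25.4 ff 60.9 q7 0.57
61 True
17.93 [543.1 -58.6 126.7] F [-1.7 -0.4  6.6] M [-0.09  0.61  0.04] w 25.2 ff 60.6 q7 0.47
55 True
18.41 [543.2 -58.6 126.7] F [-3.1 -0.2  9.6] M [-0.11  0.85 -0.  ] w 25.2 ff 61.0 q7 0.38
49 True
18.88 [543.1 -58.4 126.8] F [-3.6  0.3  9.3] M [-0.08  0.9   0.03] w 25.2 ff 61.1 q7 0.29
43 True
19.36 [543.1 -58.5 126.8] F [-3.1 -1.1  8.7] M [-0.03  0.81  0.01] w 25.2 ff 61.0 q7 0.2
37 True
19.83 [543.2 -58.5 126.8] F [-3.3 -0.2  9.7] M [-0.12  0.76  0.05] w 25.6 ff 61.0 q7 0.11
31 True
```

Run:
```python
from h import *
x,y=543.2,-58.5
for dx,dy in((0,-10),(-1.5,0),(0,-1.5),(0,1.5)):
    servo_line([x+dx,y+dy,132.5],feed=60); servo_line([x+dx,y+dy,122],feed=15,until_force=4); print(dx,dy,end=" "); s=st()
```

```text
0 -10 20.78 [543.4 -68.3 130. ] F [-1.3 -0.7  7. ] M [-0.07  0.21 -0.03] w 25.2 ff 60.9 q7 0.04
-1.5 0 21.58 [541.3 -58.9 125.7] F [ 2.5 -0.8 -4.5] M [-0.3  -0.63 -0.01] w 25.5 ff 59.5 q7 0.02
0 -1.5 22.3 [542.8 -59.9 126.7] F [1.2 0.9 1.1] M [ 0.11 -0.12  0.  ] w 25.3 ff 60.2 q7 0.02
0 1.5 22.97 [542.5 -57.5 127.7] F [ 0.1 -2.3 -1.8] M [-0.48  0.03 -0.03] w 25.4 ff 59.8 q7 0.02
```

Run:
```python
from h import *
x,y=542.4,-59.4; psi=31
servo_line([x,y,130],feed=60)
for k in range(12):
    h=servo_line([x,y,114],feed=15,until_force=5); s=st(); print(psi,h,round(x,1),round(y,1))
    z=s["position"][2]
    if z<121: break
    M=s["moment"]; x-=np.clip(M[1]*1.0,-.6,.6); y+=np.clip(M[0]*1.0,-.6,.6)
    psi+=6 if psi<91 else 0
    servo_line([x,y,z+.6],rotation=Q(psi),feed=30)
```

```text
23.68 [541.9 -59.4 125.8] F [ 0.   0.  -2.2] M [0.18 0.03 0.01] w 25.8 ff 59.6 q7 0.02
31 True 542.4 -59.4
24.32 [541.6 -59.2 125.1] F [-0.8  0.7  1.5] M [ 0.13 -0.1   0.02] w 25.5 ff 60.3 q7 0.2
37 True 542.4 -59.2
24.85 [541.7 -59.2 124.6] F [ 0.1 -1.1  2.9] M [0.07 0.11 0.02] w 25.5 ff 60.7 q7 0.29
43 True 542.5 -59.1
25.37 [541.6 -59.2 124.2] F [0.1 0.2 3.6] M [0.06 0.18 0.04] w 25.2 ff 60.9 q7 0.38
49 True 542.4 -59.0
25.94 [541.5 -59.2 122.8] F [-0.5 -0.9  1.7] M [ 0.   -0.01 -0.  ] w 25.3 ff 60.7 q7 0.47
55 True 542.2 -59.0
26.72 [541.7 -59.2 115.9] F [-2.3 -0.2 10. ] M [-0.18  0.8   0.05] w 25.2 ff 61.8 q7 0.55
61 True 542.2 -59.0
```

```bash
cat > turn.py <<'E'
from h import *
import sys
C=[541.9,-59.1,116.6]; P0=61
def turn(psi,n=6,step=15,lim=0.5):
    for k in range(n):
        servo_line(C,rotation=Q(psi-step),feed=60); psi-=step; s=st()
        if abs(s["moment"][2])>lim: print("STOP at",psi); return psi,True
    return psi,False
E
python3 - <<'E'
from turn import *
command_gripper(20,100); st()
psi,stop=turn(61); print(psi,stop)
E
```

```text
26.93 [541.8 -59.2 116. ] F [-3.6 -0.6 11.5] M [-0.11  0.8   0.  ] w 25.2 ff 97.3 q7 0.55
27.34 [541.6 -59.1 116.3] F [-3.2 -2.7 -9.2] M [-0.64  0.9  -0.02] w 24.8 ff 99.2 q7 0.33
27.75 [541.6 -59.1 116.3] F [-3.7 -3.1 -9.3] M [-0.63  0.98 -0.04] w 24.9 ff 99.1 q7 0.1
28.16 [541.7 -59.  116.4] F [-4.4 -2.6 -9.5] M [-0.5   1.07 -0.03] w 24.8 ff 98.9 q7 -0.12
28.57 [541.7 -58.9 116.4] F [ -3.9  -1.3 -10.1] M [-0.34  1.14 -0.  ] w 24.9 ff 98.8 q7 -0.35
28.98 [541.7 -59.  116.4] F [ -3.6  -0.6 -12.1] M [-0.25  1.06 -0.09] w 24.9 ff 98.8 q7 -0.58
29.38 [541.8 -58.9 116.5] F [ -3.9  -0.5 -12.8] M [-0.13  1.    0.02] w 25.1 ff 98.8 q7 -0.81
-29 False
```

```bash
sed -i 's/^C=.*;/C=[541.6,-59.2,116.2];/' turn.py
python3 - <<'E'
from turn import *
def regrasp(psi):
    command_gripper(50); servo_line(C,rotation=Q(psi+90)); command_gripper(20,100); st(); return psi+90
psi=regrasp(-29); psi,stop=turn(psi); print(psi,stop)
if not stop:
    psi=regrasp(psi); psi,stop=turn(psi,step=10,n=9); print(psi,stop)
E
```

```text
31.81 [541.6 -59.2 116.2] F [ 0.9  0.2 -2. ] M [-0.03 -0.03 -0.04] w 24.9 ff 98.4 q7 0.55
32.22 [541.6 -59.2 116.2] F [ 0.7 -1.1 -1.9] M [-0.19 -0.07 -0.03] w 24.7 ff 98.3 q7 0.33
32.62 [541.6 -59.2 116.2] F [ 0.  -0.8 -1.4] M [-0.21 -0.11 -0.02] w 24.6 ff 98.3 q7 0.1
33.03 [541.6 -59.2 116.2] F [ 0.  -1.3 -2.5] M [-0.24 -0.04  0.03] w 25.0 ff 98.3 q7 -0.12
33.44 [541.6 -59.2 116.2] F [ 0.4 -1.5 -2. ] M [-0.33 -0.09 -0.01] w 24.9 ff 98.4 q7 -0.35
33.85 [541.6 -59.2 116.2] F [ 0.1 -0.8 -1.3] M [-0.35 -0.15 -0.02] w 24.8 ff 98.4 q7 -0.58
34.26 [541.6 -59.2 116.2] F [ 1.3 -1.2 -1.8] M [-0.4  -0.11 -0.01] w 24.9 ff 98.4 q7 -0.81
-29 False
36.68 [541.6 -59.2 116.3] F [ 0.  -0.2  1.8] M [-0.01  0.05 -0.01] w 25.2 ff 97.2 q7 0.55
37.01 [541.6 -59.2 116.3] F [ 0.  -0.7  0.5] M [-0.12  0.05 -0.02] w 25.1 ff 97.4 q7 0.41
37.33 [541.6 -59.2 116.2] F [ 0.5 -0.5  1. ] M [-0.12  0.08 -0.07] w 25.1 ff 97.3 q7 0.26
37.66 [541.6 -59.2 116.2] F [-0.2  0.2  1.7] M [-0.17  0.07 -0.12] w 24.8 ff 97.3 q7 0.11
37.98 [541.7 -59.1 116.2] F [ 0.2 -0.4  2.6] M [-0.09 -0.07 -0.  ] w 25.0 ff 97.5 q7 -0.05
38.31 [541.7 -59.1 116.2] F [ 0.8 -0.5  2.3] M [ 0.01 -0.2  -0.01] w 25.1 ff 97.5 q7 -0.2
38.63 [541.6 -59.2 116.2] F [ 0.  -1.1  2.9] M [-0.24 -0.05 -0.03] w 25.0 ff 97.6 q7 -0.35
38.96 [541.6 -59.2 116.2] F [ 0.7 -0.7  4. ] M [-0.29 -0.08  0.06] w 25.1 ff 97.8 q7 -0.5
39.28 [541.6 -59.2 116.2] F [ 0.  -0.4  2.6] M [-0.32 -0.04 -0.06] w 24.7 ff 97.5 q7 -0.66
39.61 [541.6 -59.2 116.2] F [ 0.  -0.4  3.1] M [-0.36 -0.08 -0.15] w 24.7 ff 97.5 q7 -0.81
-29 False
```

Run:
```python
from turn import *
im=get_image("side"); cv2.imwrite("pics/s3.png",cv2.resize(im["color"][170:290,270:430,::-1],None,fx=5,fy=5,interpolation=cv2.INTER_CUBIC))
```

```text
(no output)
```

View pics/s3.png

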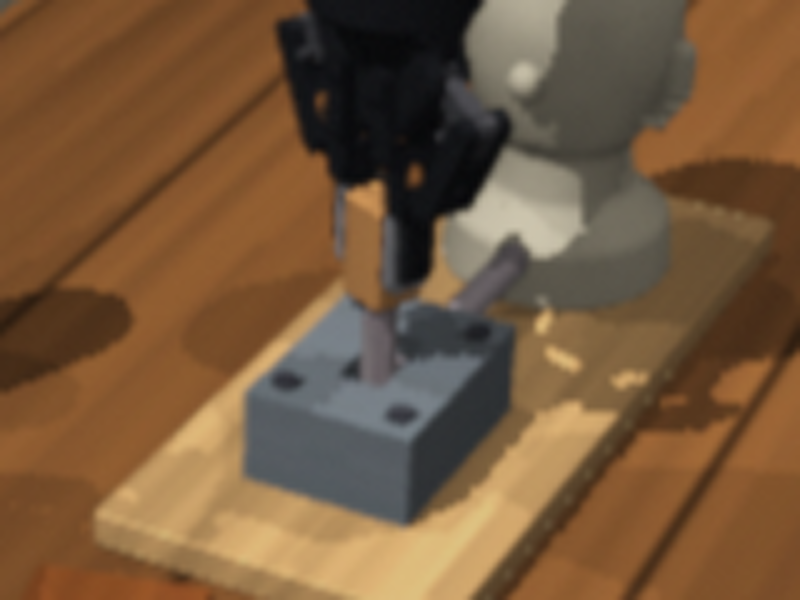

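The key stands upright in the socket (shaft at about (378,350) in the crop) and sits square in the pads. I'll keep turning until I feel the stop.

Run:
```python
from turn import *
psi=-29
command_gripper(50); servo_line(C,rotation=Q(psi+90)); st(); command_gripper(20,100); psi+=90; st()
psi,stop=turn(psi,step=6,n=12,lim=0.45); print(psi,stop)
```

```text
41.74 [541.6 -59.2 116.2] F [0.4 0.5 0.7] M [ 0.03 -0.04 -0.01] w 50.2 ff 0.0 q7 0.55
42.08 [541.7 -59.2 116.3] F [-0.5 -0.   2.4] M [-0.06  0.12  0.  ] w 24.9 ff 96.7 q7 0.56
42.34 [541.7 -59.1 116.3] F [-0.3  1.2  2.9] M [ 0.02  0.05 -0.02] w 25.0 ff 96.9 q7 0.47
42.6 [541.8 -59.1 116.3] F [1.1 0.8 3.1] M [ 0.1 -0.1  0. ] w 25.0 ff 97.0 q7 0.38
42.86 [541.8 -59.1 116.3] F [ 1.2 -0.   3.3] M [ 0.11 -0.23 -0.05] w 25.2 ff 97.1 q7 0.29
43.12 [541.7 -59.2 116.3] F [0.6 0.3 4.9] M [0.01 0.02 0.  ] w 24.9 ff 97.2 q7 0.2
43.38 [541.6 -59.2 116.2] F [-0.3  0.4  6.3] M [-0.1   0.06  0.06] w 24.8 ff 97.3 q7 0.11
43.63 [541.6 -59.2 116.2] F [-0.  -0.3  6. ] M [-0.1   0.08  0.1 ] w 25.2 ff 97.5 q7 0.01
43.89 [541.6 -59.2 116.2] F [-0.8  0.3  5.7] M [-0.09  0.06 -0.02] w 25.1 ff 97.7 q7 -0.08
44.15 [541.6 -59.2 116.2] F [-0.5 -0.7  6.3] M [-0.04  0.05 -0.06] w 24.9 ff 98.0 q7 -0.17
44.41 [541.6 -59.2 116.2] F [ 0.2 -0.1  6.2] M [-0.17  0.08 -0.12] w 24.8 ff 98.2 q7 -0.26
44.67 [541.6 -59.2 116.2] F [ 0.4 -0.7  6.4] M [-0.07  0.07 -0.07] w 25.0 ff 98.1 q7 -0.35
44.92 [541.7 -59.2 116.2] F [-0.  -0.4  6.3] M [-0.08  0.06  0.  ] w 25.4 ff 98.0 q7 -0.44
45.18 [541.7 -59.2 116.3] F [-0.3 -0.1  6.4] M [-0.17 -0.07 -0.04] w 25.1 ff 97.9 q7 -0.54
-11 False
```

Run:
```python
from turn import *
psi=-11
try:
    for k in range(13):
        servo_line(C,rotation=Q(psi-10)); psi-=10; s=sense()
        y=s["tool_rot"]; a=np.degrees(2*np.arctan2(y[2],y[1]))-90
        print(psi,round(a,1),round(s["time"],2),"F",np.round(s["wrist_force"],1),"M",np.round(s["moment"],2),"t7",round(s["joint_torque"][6],2),"w",round(s["grip_width"],1),"q",np.round(s["joints"],2)[[0,2,6]])
        if abs(s["moment"][2])>.4: break
except IKError as e: print("IK",e)
```

```text
-21 -20.7 45.51 F [ 0.6 -0.4  6.3] M [-0.07 -0.02 -0.01] t7 -0.67 w 24.9 q [ 0.53 -0.66 -0.69]
-31 -30.7 45.83 F [-0.9 -0.9  7.1] M [-0.18  0.12 -0.03] t7 -0.71 w 24.6 q [ 0.5  -0.62 -0.84]
-41 -40.7 46.16 F [-0.3 -0.5  6.8] M [-0.19  0.05 -0.03] t7 -0.69 w 24.8 q [ 0.47 -0.58 -1.  ]
-51 -50.7 46.48 F [-1.4 -0.9  6.7] M [-0.13  0.08 -0.08] t7 -0.59 w 25.2 q [ 0.44 -0.54 -1.15]
-61 -60.7 46.81 F [-0.9 -0.5  7.4] M [-0.22  0.11 -0.04] t7 -0.6 w 25.3 q [ 0.41 -0.51 -1.31]
-71 -70.7 47.13 F [-0.3 -0.8  7.2] M [-0.17 -0.03  0.02] t7 -0.68 w 25.0 q [ 0.37 -0.47 -1.47]
-81 -80.7 47.46 F [-0.6 -0.5  7.9] M [-0.18  0.07 -0.  ] t7 -0.68 w 25.2 q [ 0.34 -0.43 -1.62]
-91 -90.7 47.78 F [-0.3 -1.2  8.1] M [-0.25  0.14  0.07] t7 -0.72 w 25.1 q [ 0.31 -0.39 -1.78]
-101 -100.7 48.11 F [-1.1 -1.   6.6] M [-0.19  0.12 -0.01] t7 -0.69 w 25.3 q [ 0.28 -0.35 -1.93]
-111 -110.7 48.43 F [-0.2 -0.5  8. ] M [-0.24  0.18 -0.08] t7 -0.6 w 24.7 q [ 0.25 -0.32 -2.09]
-121 -120.7 48.76 F [-0.5 -1.   8.1] M [-0.19  0.18 -0.07] t7 -0.61 w 25.0 q [ 0.22 -0.28 -2.25]
-131 -130.7 49.08 F [ 0.5 -0.1  7.6] M [-0.18  0.11 -0.03] t7 -0.69 w 25.2 q [ 0.19 -0.24 -2.4 ]
-141 -140.7 49.41 F [ 0.2 -0.9  8.2] M [-0.19  0.1  -0.09] t7 -0.69 w 25.0 q [ 0.16 -0.2  -2.56]
```

Run:
```python
from turn import *
im=get_image("side"); cv2.imwrite("pics/s4.png",cv2.resize(im["color"][190:260,310:390,::-1],None,fx=8,fy=8,interpolation=cv2.INTER_CUBIC)); np.savez("side4.npz",**im)
im=get_image("top"); print(np.isfinite(im["range_z"]).all())
cv2.imwrite("pics/t4.png",cv2.resize(im["color"][220:320,270:410,::-1],None,fx=5,fy=5))
```

```text
True
```

View pics/s4.png

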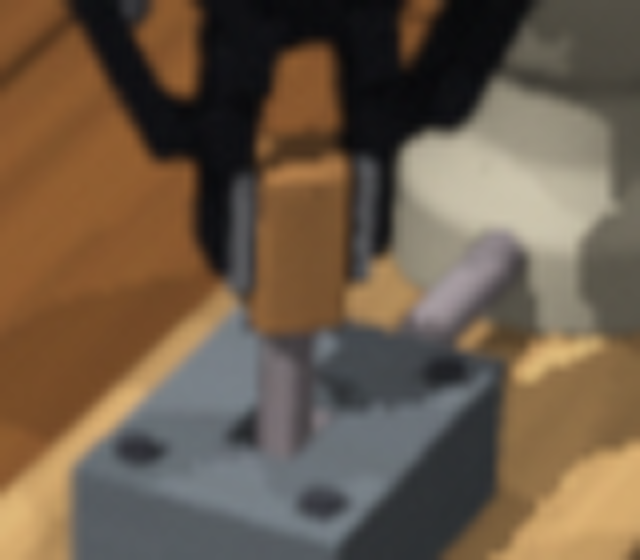

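Side picture: the handle at about (300,250) in the crop is square between the pads and the shaft is in the socket. No stop has shown in the moment yet. I'll compare the torque in the hex's free play with the torque on clockwise contact.

```bash
cat > av.py <<'E'
from turn import *
def av(lbl):
    r=[]
    for i in range(10):
        sleep(.01); s=sense(); q=s["tool_rot"]; a=np.degrees(2*np.arctan2(q[2],q[1]))-90
        r.append([s["moment"][2],s["joint_torque"][6],a,*s["wrist_force"]])
    r=np.array(r); print(lbl,"t",round(s["time"],2),"Mz %.3f±%.3f t7 %.3f a %.2f"%(r[:,0].mean(),r[:,0].std(),r[:,1].mean(),r[:,2].mean()),"F",r[:,3:].mean(0).round(1)); return r[:,0].mean()
E
python3 - <<'E'
from av import *
av("now")
for p in(-137,-133,-129,-133,-137,-141,-145):
    servo_line(C,rotation=Q(p)); av(p)
E
```

```text
now t 49.59 Mz 0.005±0.027 t7 -0.009 a -140.67 F [-0.4 -0.4  8. ]
-137 t 49.92 Mz -0.003±0.038 t7 0.220 a -136.66 F [-0.3  0.   7.6]
-133 t 50.26 Mz -0.006±0.024 t7 0.220 a -132.66 F [ 0.1 -0.   7.4]
-129 t 50.59 Mz -0.015±0.034 t7 0.220 a -128.66 F [-0.2  0.3  7.5]
-133 t 50.92 Mz -0.013±0.024 t7 -0.220 a -132.67 F [-0.3  0.1  7.8]
-137 t 51.26 Mz 0.035±0.028 t7 -0.220 a -136.67 F [-0.3  0.1  7.5]
-141 t 51.59 Mz 0.006±0.032 t7 -0.220 a -140.67 F [-0.5 -0.3  7.6]
-145 t 51.92 Mz 0.035±0.027 t7 -0.233 a -144.67 F [-1.1 -0.7  8.4]
```

Run:
```python
from h import *
from scipy.optimize import minimize
def yaw(f,c,z0,z1,r=24):
    im=dict(np.load(f)) if isinstance(f,str) else f; P=world(im); col=im["color"].astype(int)
    m=(im["range_z"]>0)&(P[...,2]>z0)&(P[...,2]<z1)&(np.hypot(P[...,0]-c[0],P[...,1]-c[1])<r)&(col[...,0]-col[...,2]>40)
    X=P[m][:,:2]; best=[]
    for a in range(0,90,3):
        t=np.radians(a);R=np.array([[np.cos(t),np.sin(t)],[-np.sin(t),np.cos(t)]])
        def cost(p):
            Y=np.abs((X-p)@R.T); dd=np.max(Y,1)-13; return np.minimum(np.abs(dd),4).mean()
        o=minimize(cost,c,method="Nelder-Mead"); best.append((round(o.fun,2),a,o.x.round(1).tolist()))
    print(m.sum(),sorted(best)[:5])
yaw("side0.npz",[542,215],76,108)   # known 67
yaw("side4.npz",[540,-57],98,138)
im=dict(np.load("side4.npz"));
```

```text
266 [(np.float64(0.76), 69, [541.6, 216.6]), (np.float64(0.81), 66, [541.6, 216.7]), (np.float64(0.82), 72, [541.6, 216.7]), (np.float64(0.9), 63, [541.6, 216.7]), (np.float64(0.93), 75, [541.6, 216.6])]
192 [(np.float64(1.4), 39, [539.9, -58.3]), (np.float64(1.41), 42, [540.1, -58.1]), (np.float64(1.43), 36, [540.2, -58.1]), (np.float64(1.43), 45, [540.5, -57.8]), (np.float64(1.48), 33, [540.3, -58.1])]
```

View pics/t4.png

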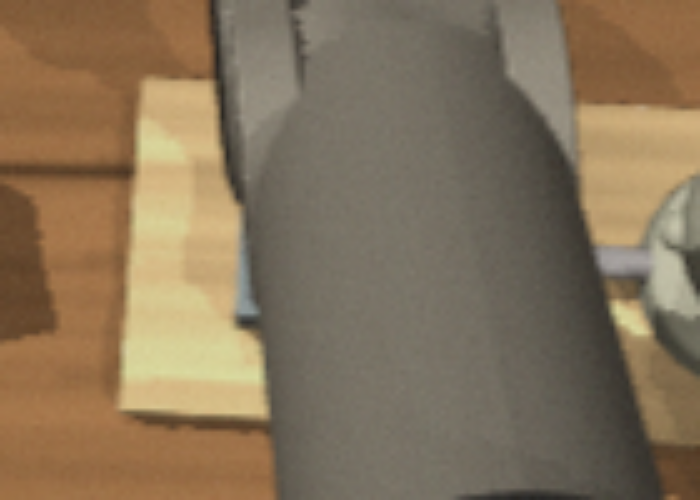

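```bash
cat > yaw.py <<'E'
from av import *
from scipy.optimize import minimize
def yaw(im,c,z0,z1,r=24):
    P=world(im); col=im["color"].astype(int)
    m=(im["range_z"]>0)&(P[...,2]>z0)&(P[...,2]<z1)&(np.hypot(P[...,0]-c[0],P[...,1]-c[1])<r)&(col[...,0]-col[...,2]>40)
    X=P[m][:,:2]; best=[]
    for a in range(0,90,5):
        t=np.radians(a);R=np.array([[np.cos(t),np.sin(t)],[-np.sin(t),np.cos(t)]])
        o=minimize(lambda p:np.minimum(np.abs(np.max(np.abs((X-p)@R.T),1)-13),4).mean(),c,method="Nelder-Mead"); best.append((round(float(o.fun),2),a))
    print(m.sum(),sorted(best)[:5])
E
python3 - <<'E'
from yaw import *
def t7(l): s=sense(); print(l,round(s["time"],2),"t7 %.2f Mz %.2f w %.1f"%(s["joint_torque"][6],s["moment"][2],s["grip_width"]))
command_gripper(50); t7("open")
im=get_image("side"); yaw(im,[540,-57],98,138)
for p in(-135,-125,-115,-105): servo_line(C,rotation=Q(p)); t7(p)
im=get_image("side"); yaw(im,[540,-57],98,138)
cv2.imwrite("pics/s5.png",cv2.resize(im["color"][190:260,310:390,::-1],None,fx=8,fy=8,interpolation=cv2.INTER_CUBIC))
servo_line(C,rotation=Q(-115)); t7("cw free")
E
```

```text
open 52.29 t7 0.07 Mz -0.01 w 49.9
220 [(1.29, 35), (1.29, 40), (1.37, 30), (1.38, 45), (1.47, 25)]
-135 52.67 t7 1.17 Mz -0.00 w 50.2
-125 52.99 t7 1.09 Mz 0.02 w 50.0
-115 53.32 t7 1.05 Mz -0.05 w 50.1
-105 53.64 t7 1.04 Mz 0.02 w 49.9
152 [(1.37, 30), (1.38, 35), (1.4, 40), (1.41, 25), (1.46, 45)]
cw free 54.02 t7 -1.24 Mz -0.00 w 49.9
```

View pics/s5.png

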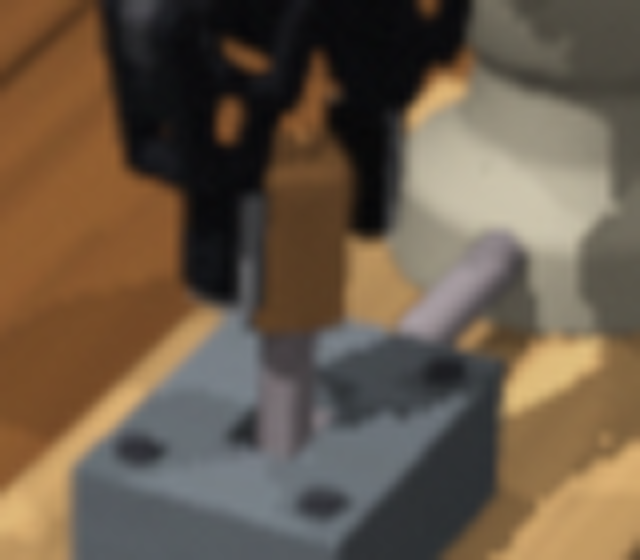

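Run:
```python
from av import *
servo_line(C,rotation=Q(-55)); command_gripper(20,110); av("grip")
for p in(-59,-63,-67,-72,-77,-82):
    servo_line(C,rotation=Q(p),feed=150); m=av(p)
    if abs(m)>.35: break
```

```text
grip t 55.64 Mz 0.008±0.024 t7 -0.015 a -55.00 F [-1.  -0.1  5.1]
-59 t 55.98 Mz 0.059±0.026 t7 -0.272 a -59.01 F [-1.  -0.4  5.4]
-63 t 56.31 Mz 0.096±0.030 t7 -0.314 a -63.00 F [-1.2 -0.4  5.5]
-67 t 56.64 Mz 0.132±0.033 t7 -0.332 a -67.00 F [-1.  -0.4  5.4]
-72 t 56.98 Mz 0.010±0.034 t7 -0.282 a -72.01 F [-0.8 -0.6  5.4]
-77 t 57.31 Mz -0.022±0.026 t7 -0.238 a -77.02 F [-0.9 -0.5  5.3]
-82 t 57.64 Mz -0.073±0.035 t7 -0.222 a -81.99 F [-0.9 -0.4  5.5]
```

Run:
```python
from h import *
im=dict(np.load("side4.npz"))
for z in(90,97,104,109,63,147): print(z,np.round(proj(im,np.array([541.7,-59.2,z])),1))
im0=dict(np.load("side0.npz"))
for z in(63,70,77,120): print("rack",z,np.round(proj(im0,np.array([543.4,214.5,z])),1))
a=im["color"].astype(int)
for r in range(205,252): print(r,a[r,343:350].mean(0).round().astype(int),end="; ")
```

```text
90 [345.3 230.1]
97 [345.4 227.3]
104 [345.5 224.5]
109 [345.6 222.5]
63 [344.9 240.7]
147 [346.2 206.9]
rack 63 [283.3 309.3]
rack 70 [283.2 306.3]
rack 77 [283.1 303.3]
rack 120 [282.5 284. ]
205 [128  82  44]; 206 [109  71  40]; 207 [90 62 36]; 208 [86 59 35]; 209 [86 59 35]; 210 [120  83  49]; 211 [162 114  67]; 212 [161 113  67]; 213 [135  94  56]; 214 [125  87  51]; 215 [122  85  50]; 216 [121  84  50]; 217 [122  84  50]; 218 [123  85  50]; 219 [124  86  50]; 220 [123  85  50]; 221 [123  86  50]; 222 [123  86  50]; 223 [124  86  51]; 224 [123  86  51]; 225 [123  85  51]; 226 [123  86  50]; 227 [123  86  51]; 228 [123  85  51]; 229 [123  85  51]; 230 [120  84  51]; 231 [101  76  59]; 232 [79 72 72]; 233 [81 78 80]; 234 [90 86 89]; 235 [97 92 95]; 236 [97 92 94]; 237 [97 91 94]; 238 [99 93 96]; 239 [99 94 97]; 240 [100  94  98]; 241 [103  96  99]; 242 [103  96 100]; 243 [102  95  99]; 244 [101  96  99]; 245 [104 100 104]; 246 [107 107 111]; 247 [108 113 118]; 248 [108 115 122]; 249 [108 116 122]; 250 [105 112 119]; 251 [ 99 105 112];
```

Run:
```python
from av import *
for p in(-90,-98,-106,-111,-115,-119,-122,-125,-128):
    servo_line(C,rotation=Q(p),feed=150); m=av(p)
    if m>.1: break
```

```text
-90 t 58.02 Mz -0.102±0.021 t7 -0.162 a -89.99 F [-0.9 -0.7  5.4]
-98 t 58.39 Mz -0.020±0.041 t7 -0.338 a -97.91 F [-0.4 -0.5  6.1]
-106 t 58.77 Mz -0.011±0.035 t7 -0.305 a -105.87 F [-0.3 -0.4  5.7]
-111 t 59.1 Mz -0.012±0.030 t7 -0.265 a -110.87 F [-0.4 -0.7  5.4]
-115 t 59.43 Mz 0.002±0.022 t7 -0.218 a -114.87 F [-0.8 -0.8  6.3]
-119 t 59.77 Mz 0.051±0.032 t7 -0.273 a -118.87 F [-0.9 -0.8  6.6]
-122 t 60.1 Mz 0.145±0.013 t7 -0.290 a -121.86 F [-1.3 -1.   6.3]
```

Contact comes back every 60°, always at the same angle. It now holds 0.145 N m without giving, which is more than the drag, so the screw is against its stop. I'll release the key and retreat.

Run:
```python
from yaw import *
sleep(.3); av("hold")
command_gripper(60); st(); servo_line([C[0],C[1],240],feed=120); st()
im=get_image("side"); yaw(im,[540,-57],98,138)
cv2.imwrite("pics/s6.png",cv2.resize(im["color"][170:410,180:480,::-1],None,fx=2.5,fy=2.5))
```

```text
hold t 60.48 Mz 0.129±0.018 t7 -0.132 a -121.86 F [-0.9 -0.9  6.5]
60.92 [541.6 -59.2 116.1] F [ 0.1  0.3 -0.3] M [-0.01 -0.02 -0.01] w 59.8 ff 0.0 q7 -2.27
62.1 [541.2 -59.2 239.2] F [-0.6 -0.4 -1.4] M [ 0.   -0.04 -0.03] w 60.1 ff 0.0 q7 -2.21
258 [(1.16, 60), (1.21, 55), (1.24, 65), (1.36, 50), (1.41, 70)]
```

View pics/s6.png

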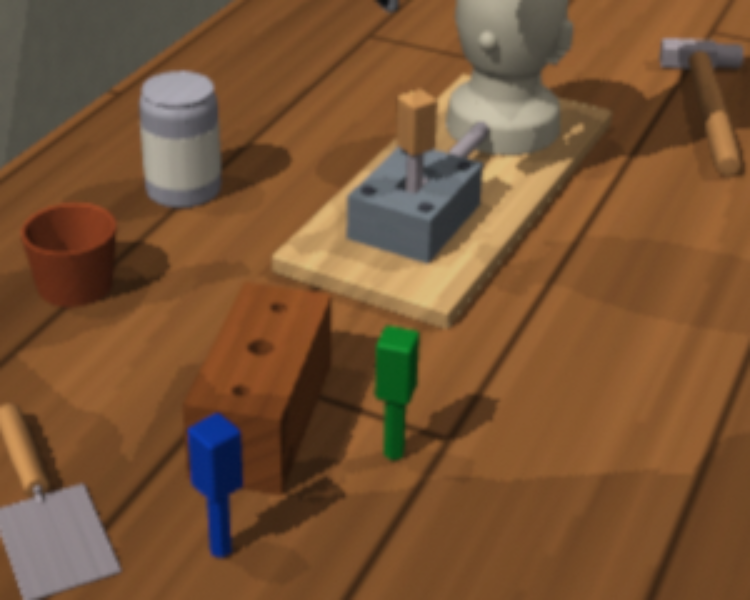

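Side picture: the key stands upright in the socket, with its handle at about (417,120) in the crop. The gripper is clear, and the tin, pot, hammer and spatula are where they were. Handing in.

```bash
python3 -c "
from bench import *
print(close_job(), sense()['time'])"
```

```text
the job is handed in; nothing more can be done
the job is handed in; nothing more can be done
```

The job is handed in at about 62 s: the key stands released in the socket and nothing else looks disturbed. I could not read the screw angle, so the stop is inferred: the key held about 0.13–0.145 N m against 0.12 drag, but it also slipped past the socket's flats every 60° when pushed harder.

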